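Bring the culture dish under the ring lamp on the locking slide

ROBOT

A 6-joint arm with a two-finger parallel gripper is mounted at the origin on the work surface. World frame = base frame: x ahead of the robot, y to its left, z up, the work surface at z = 0. Lengths are in mm, angles in rad, forces in N, time in s.
With the tool pointing down it reaches from about 400 to 825 mm from the base axis. Payload 7 kg.
Tool frame: the origin (TCP) lies between the finger pads; the fingertips stand manip.tip_reach ahead of it and the grasp point (between the pads) lies 5 mm behind it (manip.tip_reach is the distance from the TCP to the fingertips, in mm); x points along the fingers, z is the direction in which the jaws open and shut, and the axes are right-handed (so a half turn about x gives the same grasp; the last joint's range is limited). The gripper opens to 88 mm and grips with 3 to 60 N. Pads are 19 mm wide; open, the fingers measure 130 mm over their backs; the gripper's body (78 mm by 193 mm) begins 47 mm behind the grasp point.
Start: joints at [-1.03, 0.359, 0.012, 0, -1.224, -0.288], TCP at [168.802, -653.53, 240.561] pointing down, gripper open.
Joint ranges: [-3.07, 3.07], [-1.43, 2.12], [-1.02, 1.25], [-3.03, 1.67], [-3.05, -0], [-3.03, 3.03]. Speed limits (rad/s): [2.39, 2.39, 3.01, 3.14, 3.14, 3.14].

INTERFACE

Orientations are given as a unit quaternion [w, x, y, z].
In Python, from rig import manip gives the robot as it stands. The module is installed in compiled form; this text tells all that it offers.
- The arm moves only by the shell command python3 -m crank 'ROWS' [OPENING] [FORCE]. ROWS is a JSON object of lists of equal length, an entry for each row: "translation": the shift along the tool's x, y, z in m, a list of three; "rot": the turn, a rotation vector about the tool's x, y, z in units of 5 degrees (1.0 is 5 degrees), a list of three. A call has 1 to 10 rows; each row shifts and turns the commanded pose from where the row before left it, along the tool's axes as they then stand; what a row does not reach is not made up. A row lasts 1/12 s, in which the tool goes at most 41.7 mm and 7.16 degrees, less where a joint would pass 70% of its speed; a pose out of reach is approached as far as the arm can. A call with a gripper value outside its range is refused whole. OPENING is the opening, from 0 (shut) to 1 (fully open), set as the call begins (- or left out, the last holds). The fingers move at their own pace and stop on an object; FORCE is the grip in N (left out, the last holds). Time passes only in rows, so rows that do not move let the fingers close. It gives the time, the measured TCP pose, the force and the opening at its end, in the units of the state.
- manip.observe(): the state, without advancing time (a new reading comes with each control period).
- manip.camera(name): name is "scene" or "top" or "wrist"; returns a dict with "color" (420x560x3 uint8, blue, green, red), "depth" (420x560 float32, mm along the optical axis (not along the pixel's ray), 0 where there is no reading), "intrinsics" (3x3 intrinsics, pixels), "camera_from_world" (4x4, takes a point from world to camera coordinates); the wrist camera has in their place "tool_from_camera" (4x4, takes a point from camera to tool coordinates, whose origin is the TCP and whose axes are the tool frame's). Camera axes: x right, y down, z forward; pixel columns grow to the right and rows downward; lengths in mm; the calibration is good to about 2 mm. A picture is of the moment at which its call begins: read the wrist's pose just before it.
- manip.close_job(): hands the job in, once; it reports no verdict.
Trained networks look in a picture, given as the dict that the camera call returned (one of the last four; its "shot" number tells which), for a name from the list of things; names that differ only in an ending like _2 or _b are one class to them, and where a whole thing is asked for, a point or a joint stands for the part that bears it (a point fixed in the world has none). Each returns a list of dicts, best first, with "p" (0 to 1); they miss things now and then, are a little off and sometimes report something else, mostly with a low value. They report only what shows in the picture. A call takes as long as a camera call. They do not tell look-alikes from the thing itself.
- manip.regions_of(thing, picture): "pixels" (420x560 bool, what is visible of it).
- manip.spot_point(thing, picture): "centre" ([x, y, z] in mm, in the coordinates of the camera as it stood for that picture, good to about 4 mm: a listed point, or the origin of a listed thing).
The state is a dict: "time": time; "joint_pos": joint angles; "joint_velocities": joint speeds; "effort": joint torques, N m; "eef_pos": TCP position; "tool_rot": TCP orientation; "wrist_force": force on the tool from outside, world axes, zero at the start; "torque": the same for the moment, N m; "finger_gap": finger opening in mm.
Only numpy, scipy, OpenCV 4.12 (cv2) and the standard library are available. Lean on these libraries where they do the work, as an engineer would, in place of code of your own. Each camera call takes 0.05 s, during which the arm holds its last target. There are 200 camera calls.

TASK

Press the lock button on the dish slide down with a fingertip and, keeping it held down, push the carriage along its rail until its nose is fully up against the end stop, so that the culture dish comes under the ring lamp. Then let the button spring up so that the carriage is locked there, and move clear. Do not force the carriage while it is locked, do not touch or lift the dish, and leave everything else where it stands.

Things in the scene. Friction and masses are not known exactly. Their poses are not given: they have to be found in the camera images.
- rail: Fixed dark base of the dish slide, 110 mm wide, 460 mm long, with two steel guide rods. Origin on the table, 10 mm from the middle of its length towards the stop end; its y axis is the direction in which the carriage slides towards the stop, z is up. It stands at any yaw within 0.45 rad.
- carriage (a joint): Travel of the aluminium carriage along the rail's +y, in m, 0 at the start. The carriage is a flat plate 104 mm wide and 220 mm long, its top 32 mm above the table. From its nose backwards: the square black-edged nest with the dish, then an upright aluminium shoulder across the full width (20 mm thick, its top 54 mm above the table), then the lock button. Unlocked it slides with about 1 to 2 N.
- lock_button (a joint): How far the lock button is pressed, in m: 0 up, 0.008 fully down. Sprung: 3.5 N to start moving, 4.5 N at 3 mm, 6 N at the bottom. While it is up a pin locks the carriage (1.5 mm play); pressed 3 mm or more it is free. Let go on the way, the pin catches in teeth 12 mm apart. With the nose against the stop it springs right up and locks; more than 1.5 mm short it does not come right up.
- pad_top (a point): Centre of the top of the lock button: a plain grey flat pad, 40 mm across the rail and 36 mm along it, on the carriage behind the shoulder (away from the stop). Top 42 mm above the table when up, 34 mm when down. The face of the shoulder lies 26 mm from this point towards the stop (8 mm beyond the pad's edge) and rises 12 mm above the raised pad, so a fingertip that holds the pad down can push on the shoulder. Nothing stands behind the pad. Moves with the carriage and button.
- nose (a point): Middle of the carriage's front end face, 27 mm above the table, 175 mm ahead of the pad's centre. This face meets the stop.
- stop: The end stop: an aluminium block across the rail, 120 mm wide, 30 mm thick, 54 mm high, clamped at a different place each time; it carries a white ring lamp (114 mm across, 78 to 90 mm above the table) reaching 112 mm back over the rail. Origin on the face that the nose meets, at table height; y as the rail's y.
- stop_face (a point): Middle of the stop's face, 27 mm above the table: the nose touches here when the carriage is home. The carriage has 95 to 165 mm to go at the start.
- dish: Loose clear culture dish with lid, 90 mm across, 15 mm high, lying in the carriage's nest (2 mm play, edge 6 mm high). Origin at the centre of its underside.
- nest (a point): Centre of the nest's floor on the carriage, 55 mm behind the nose, 32 mm above the table.
- spare_dishes: Bystander, loose: stack of three spare culture dishes, 90 mm across, 47 mm high. Origin at the centre of its underside.
- tube_rack: Bystander, loose: steel wire rack with three capped tubes, 68 x 184 mm, tubes up to 103 mm high. Origin at the centre of its underside.
- marker: Bystander, loose: marker pen lying flat, 122 mm long, 16 mm thick. Origin at the centre of its underside.
- reagent_bottle: Bystander, loose: small amber bottle with black cap, 42 mm across, 72 mm high. Origin at the centre of its underside.
- spirit_lamp: Bystander, loose: round steel spirit lamp, 76 mm across, 92 mm high. Origin at the centre of its underside.
- swab_jar: Bystander, loose: glass jar of swabs with a blue lid, 84 mm across, 106 mm high. Origin at the centre of its underside.
Mind the look-alikes: they are no part of the job. What is meant by the dish is not purple, and is the larger of those in its own colour.

How it is judged:
By the outcome, as a careful person would: the job done as asked, in the order asked, and still so for the second after the job is handed in, with the robot touching nothing.
It also fails if it takes over 42 s, if anything falls off the work surface, if the arm or the gripper's body presses on something with over 40 N, if the wrist force passes 120 N, or if a joint passes its speed limit or range.

## Working session

There is one attempt and no reset: what is moved stays moved. The work goes in short steps, Python scripts to look and compute and a shell command to move; the robot and the scene stay as the last step left them, time stands still between calls to the robot, and variables do not carry over. Pictures are saved under pics/ and viewed, about 8 in all and at most 12, crops included, and the job is handed in when it is done.

```bash
mkdir -p pics
cat > h.py <<'E'
import numpy as np, cv2
from rig import manip
from scipy.spatial.transform import Rotation as R
def rot(q): return R.from_quat([q[1],q[2],q[3],q[0]])
def T_world_cam(pic,s):
    if 'camera_from_world' in pic: return np.linalg.inv(np.array(pic['camera_from_world']))
    T=np.eye(4);T[:3,:3]=rot(s['tool_rot']).as_matrix();T[:3,3]=s['eef_pos']
    return T@np.array(pic['tool_from_camera'])
def find(n,pic,T,k=3):
    return [(round(d['p'],2),np.round(T[:3,:3]@np.array(d['centre'])+T[:3,3],1).tolist()) for d in manip.spot_point(n,pic)[:k]]
def px(w,pic,T):
    c=np.linalg.inv(T)@np.r_[w,1];u=np.array(pic['intrinsics'])@c[:3];return np.round(u[:2]/u[2]).tolist()
E
python3 - <<'E'
from h import *
s=manip.observe();print(s, manip.tip_reach)
print(rot(s['tool_rot']).as_matrix().round(3))
for n in ['top','scene']:
    p=manip.camera(n);T=T_world_cam(p,s);cv2.imwrite(f'pics/{n}0.png',p['color'])
    print(n,T[:3,3])
    for t in ['pad_top','nose','stop_face','nest','dish','rail','stop','spare_dishes','tube_rack','marker','reagent_bottle','spirit_lamp','swab_jar']:
        f=find(t,p,T);print(t,[(a,b,px(b,p,T)) for a,b in f])
E
```

```text
{'time': 0.0, 'joint_pos': array([-1.02990730e+00,  3.59376946e-01,  1.10606792e-02, -3.36872387e-04,
       -1.22412481e+00, -2.88064934e-01]), 'joint_velocities': array([-0.00104636, -0.00031962, -0.00011573, -0.00095325,  0.00103327,
       -0.00086   ]), 'effort': array([-4.18003274e-04, -5.82716525e+01,  2.93052506e+01,  6.99727044e+00,
        6.98545278e-03, -1.88494473e-04]), 'eef_pos': array([ 168.6714681 , -653.09686571,  239.63229702]), 'tool_rot': array([ 0.43331956, -0.55852174,  0.43268926,  0.55952447]), 'wrist_force': array([ 0.18908457, -0.02557755, -0.20147361]), 'torque': array([ 0.02626835, -0.00941938, -0.01104911]), 'finger_gap': 87.61912168672202} 14.0
[[-0.001 -0.968 -0.25 ]
 [ 0.002 -0.25   0.968]
 [-1.     0.     0.002]]
top [ 413.82410775   65.44130408 1073.00560024]
pad_top [(0.75, [481.1, -132.4, 40.4], [365.0, 250.0])]
nose [(0.72, [541.5, 26.6, 23.3], [289.0, 221.0])]
stop_face [(0.6, [582.5, 134.1, 30.5], [238.0, 201.0])]
nest []
dish [(0.96, [331.4, 112.2, -0.6], [247.0, 320.0]), (0.95, [328.0, -228.5, 2.0], [407.0, 324.0]), (0.82, [518.6, -21.2, 28.9
[... 709 characters left out ...]
]
stop_face [(0.76, [585.5, 136.3, 23.9], [296.0, 247.0])]
nest [(0.8, [521.1, -18.9, 35.4], [267.0, 195.0])]
dish [(0.92, [332.5, -227.8, 2.3], [263.0, 139.0]), (0.79, [327.6, 115.4, 1.0], [359.0, 193.0]), (0.68, [523.1, -17.6, 31.2], [267.0, 197.0])]
rail [(0.96, [552.2, 46.0, -0.8], [277.0, 226.0])]
stop [(0.89, [581.3, 136.9, -1.1], [297.0, 253.0])]
spare_dishes [(0.86, [615.6, -111.8, -0.2], [213.0, 207.0])]
tube_rack [(0.69, [521.0, -19.9, 36.7], [267.0, 195.0])]
marker [(0.61, [416.1, -4.5, -4.4], [300.0, 190.0])]
reagent_bottle [(0.64, [456.1, 111.7, 4.2], [325.0, 218.0])]
spirit_lamp [(0.55, [489.0, 225.6, 2.4], [355.0, 251.0])]
swab_jar [(0.75, [750.4, 206.5, 2.9], [264.0, 319.0])]
```

View pics/top0.png

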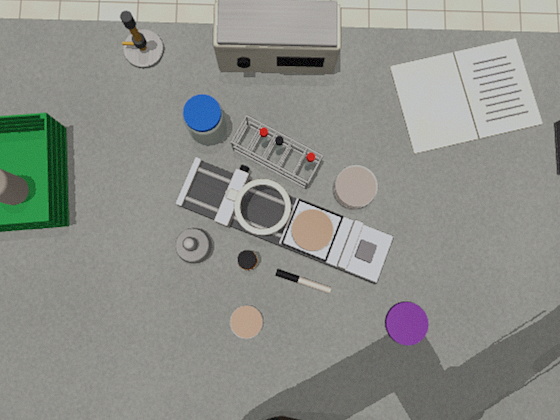

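View pics/scene0.png

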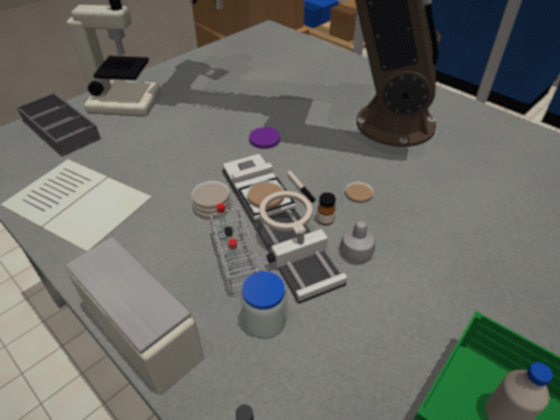

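The dish meant is the larger orange-lidded one in the carriage nest at top px (311,232). The small orange one at (247,322) and the purple one at (407,324) are look-alikes. The pad is at (365,250) and the stop at about (238,201). Both cameras put the rail's yaw at about -0.36 and the travel at about 115 mm.

```bash
cat >> h.py <<'E'
def goto(target,d,tilt=0):
    "delta for the tool: target TCP, rail dir d, tilt deg (tip forward). Prints shift in tool axes (m) after rot; rot units"
    s=manip.observe();Rc=rot(s['tool_rot']);d=np.r_[np.array(d)/np.hypot(*d),0]
    x=np.cos(np.radians(tilt))*np.array([0,0,-1])+np.sin(np.radians(tilt))*d
    z=np.array([-d[1],d[0],0]);y=np.cross(z,x)
    Rt=R.from_matrix(np.c_[x,y,z]);rv=(Rc.inv()*Rt).as_rotvec(degrees=True)/5
    D=np.array(target)-s['eef_pos']
    print('rot',rv.round(2),'shift now',(Rc.inv().apply(D)/1000).round(4),'after',(Rt.inv().apply(D)/1000).round(4),'F',s['wrist_force'].round(2),'t',s['time'])
E
python3 - <<'E'
from h import *
p=manip.camera('wrist');print(np.array(p['tool_from_camera']).round(2))
goto([481,-134,200],[.354,.935])
E
python3 -m crank '{"translation":[[0,0,0],[0,0,0],[0,0,0],[0,0,0],[0,0,0],[0,0,0],[0,0,0],[0,0,0],[0,0,0]],"rot":[[-1.22,0,0],[-1.22,0,0],[-1.22,0,0],[-1.22,0,0],[-1.22,0,0],[-1.22,0,0],[-1.22,0,0],[-1.22,0,0],[-1.22,0,0]]}' 0 20
python3 -c "
from h import *
goto([481,-134,200],[.354,.935])"
```

```text
[[  -0.     -0.27    0.96 -144.98]
 [   0.     -0.96   -0.27   72.29]
 [   1.      0.      0.     -0.29]
 [   0.      0.      0.      1.  ]]
rot [-10.96  -0.    -0.  ] shift now [ 0.0406 -0.4322  0.4249] after [ 0.0406 -0.5964 -0.108 ] F [-0.53 -0.74 -0.16] t 1.45
time: 2.2
eef_pos: [168.8, -653.5, 240.6]
tool_rot: [-0.125, 0.696, -0.125, -0.696]
wrist_force: [0.2, -0.1, -0.2]
finger_gap: 33.4
rot [ 0.08 -0.   -0.  ] shift now [ 0.0406 -0.5956 -0.1124] after [ 0.0406 -0.5964 -0.108 ] F [ 0.22 -0.06 -0.22] t 2.2
```

```bash
python3 -m crank '{"translation":[[0.0025,-0.0372,-0.007],[0.0025,-0.0372,-0.007],[0.0025,-0.0372,-0.007],[0.0025,-0.0372,-0.007],[0.0025,-0.0372,-0.007],[0.0025,-0.0372,-0.007],[0.0025,-0.0372,-0.007],[0.0025,-0.0372,-0.007]],"rot":[[0,0,0],[0,0,0],[0,0,0],[0,0,0],[0,0,0],[0,0,0],[0,0,0],[0,0,0]]}'
python3 -m crank '{"translation":[[0.0025,-0.0372,-0.007],[0.0025,-0.0372,-0.007],[0.0025,-0.0372,-0.007],[0.0025,-0.0372,-0.007],[0.0025,-0.0372,-0.007],[0.0025,-0.0372,-0.007],[0.0025,-0.0372,-0.007],[0.0025,-0.0372,-0.007],[0,0,0],[0,0,0]],"rot":[[0.08,0,0],[0,0,0],[0,0,0],[0,0,0],[0,0,0],[0,0,0],[0,0,0],[0,0,0],[0,0,0],[0,0,0]]}'
python3 - <<'E'
from h import *
s=manip.observe();p=manip.camera('wrist');T=T_world_cam(p,s);cv2.imwrite('pics/w1.png',p['color'])
for t in ['pad_top','nose','nest','stop_face']: print(t,[(a,b,px(b,p,T)) for a,b in find(t,p,T)])
# shoulder/plate by depth
v,u=np.mgrid[0:420,0:560];z=p['depth'];K=np.array(p['intrinsics'])
P=np.stack([(u-K[0,2])/K[0,0]*z,(v-K[1,2])/K[1,1]*z,z],-1)@T[:3,:3].T+T[:3,3]
np.save('w1.npy',P)
for m in manip.regions_of('pad_top',p)[:2]:
    q=P[m['pixels']&(z>0)];print(m['p'],len(q),np.median(q,0).round(1))
m=(z>0)&(abs(P[...,2]-54)<3)&(np.hypot(P[...,0]-490,P[...,1]+107)<80)
q=P[m];print('shoulder',len(q),q.mean(0).round(1));c=np.cov(q[:,:2].T);w,V=np.linalg.eigh(c);print(np.sqrt(12*w).round(1),V.round(3))
goto([481,-134,200],[.354,.935])
E
```

```text
time: 2.87
eef_pos: [326.6, -393.1, 220.7]
tool_rot: [-0.126, 0.696, -0.127, -0.695]
wrist_force: [1.8, -0.3, 1.1]
finger_gap: 0.5
time: 3.7
eef_pos: [485.6, -135.1, 200.4]
tool_rot: [0.128, -0.695, 0.128, 0.696]
wrist_force: [-0.8, -0.1, 0.1]
finger_gap: 0.4
pad_top [(0.94, [479.0, -132.1, 42.4], [279.0, 199.0]), (0.27, [616.2, -113.5, 0.7], [178.0, 244.0])]
nose []
nest []
stop_face []
0.88 1351 [ 479.4 -134.8   42.7]
shoulder 1458 [ 491.8 -103.    54.4]
[15.7 99.5] [[-0.351 -0.936]
 [-0.936  0.351]]
rot [-0.07 -0.    0.  ] shift now [ 0.0007 -0.0023  0.0045] after [ 0.0007 -0.0024  0.0044] F [ 0.14 -0.68  0.33] t 4.0
```

View pics/w1.png

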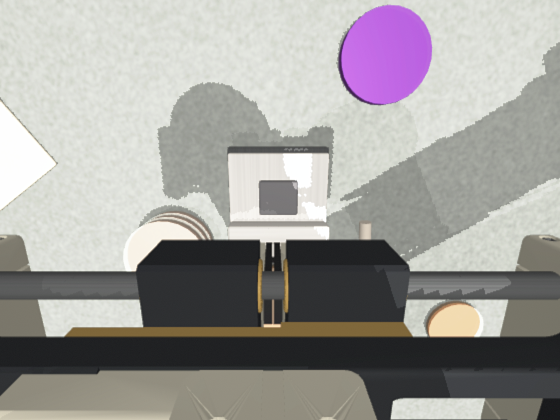

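The wrist view shows the pad at (279,199), with the carriage's shoulder just ahead of the gripper. The depth of the pad (42.7 mm) and shoulder (54.4 mm, face 25.5 mm ahead) matches the description. I'll tilt the tip 8° forward so the gripper's body stays clear of the lamp.

```bash
python3 -c "
from h import *
goto([482.7,-125.6,90],[.351,.936],8)"
```

```text
rot [-0.11 -0.01 -1.6 ] shift now [ 0.1107 -0.0108  0.0059] after [0.1112 0.0047 0.0058] F [ 0.14 -0.68  0.33] t 4.0
```

```bash
python3 -m crank '{"translation":[[0,0,0],[0,0,0],[0.022,0.001,0.0012],[0.022,0.001,0.0012],[0.022,0.001,0.0012],[0.022,0.001,0.0012],[0.022,0.001,0.0012],[0,0,0],[0,0,0]],"rot":[[-0.11,0,-0.8],[0,0,-0.8],[0,0,0],[0,0,0],[0,0,0],[0,0,0],[0,0,0],[0,0,0],[0,0,0]]}'
python3 - <<'E'
from h import *
s=manip.observe()
goto([482.7,-125.6,58.5],[.351,.936],8)
p=manip.camera('scene');c=np.array(p['color'])[120:270,190:390];cv2.imwrite('pics/s1.png',cv2.resize(c,None,fx=4,fy=4,interpolation=cv2.INTER_CUBIC))
E
```

```text
time: 4.75
eef_pos: [482.1, -125.7, 90.6]
tool_rot: [-0.174, 0.702, -0.077, -0.686]
wrist_force: [-0.3, 0.2, -0.0]
finger_gap: 0.1
rot [ 0.01  0.02 -0.01] shift now [ 0.0318  0.0041 -0.0006] after [ 0.0318  0.0041 -0.0006] F [-0.3   0.23 -0.02] t 4.75
```

View pics/s1.png

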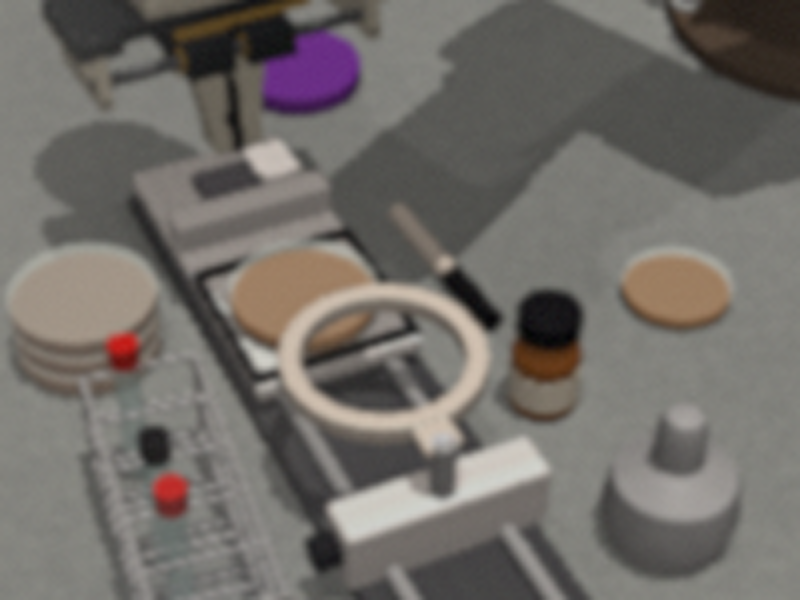

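The scene crop shows the closed fingertips above the pad at crop (235,135), behind the shoulder, with nothing in the way. Next I go down.

```bash
python3 -m crank '{"translation":[[0.01,0.0013,0],[0.01,0.0013,0],[0.006,0.0008,0],[0.003,0.0004,0],[0,0,0],[0,0,0]],"rot":[[0,0,0],[0,0,0],[0,0,0],[0,0,0],[0,0,0],[0,0,0]]}'
python3 -m crank '{"translation":[[0.002,0.0003,0],[0.002,0.0003,0],[0.0015,0.0002,0],[0,0,0],[0,0,0]],"rot":[[0,0,0],[0,0,0],[0,0,0],[0,0,0],[0,0,0]]}'
```

```text
time: 5.3
eef_pos: [482.9, -124.8, 61.6]
tool_rot: [-0.174, 0.703, -0.077, -0.685]
wrist_force: [0.1, -0.1, -0.0]
finger_gap: 0.5
time: 5.72
eef_pos: [483.2, -124.8, 56.4]
tool_rot: [-0.174, 0.703, -0.077, -0.685]
wrist_force: [-0.7, 0.3, 3.2]
finger_gap: 0.5
```

```bash
python3 -m crank '{"translation":[[0.002,0.0003,0],[0.002,0.0003,0],[0,0,0],[0,0,0],[0,0,0]],"rot":[[0,0,0],[0,0,0],[0,0,0],[0,0,0],[0,0,0]]}'
python3 -m crank '{"translation":[[0.0015,0.0002,0],[0.0015,0.0002,0],[0,0,0],[0,0,0],[0,0,0]],"rot":[[0,0,0],[0,0,0],[0,0,0],[0,0,0],[0,0,0]]}'
```

```text
time: 6.13
eef_pos: [483.2, -124.8, 52.2]
tool_rot: [-0.174, 0.703, -0.077, -0.685]
wrist_force: [0.6, 0.2, 4.2]
finger_gap: 0.8
time: 6.55
eef_pos: [483.2, -124.9, 49.3]
tool_rot: [-0.174, 0.703, -0.077, -0.685]
wrist_force: [-0.1, 1.1, 6.2]
finger_gap: 0.6
```

```bash
python3 -m crank '{"translation":[[0.0003,-0.002,0],[0.0003,-0.002,0],[0.0003,-0.002,0],[0.0003,-0.002,0],[0.0003,-0.002,0],[0.0003,-0.002,0],[0,0,0],[0,0,0]],"rot":[[0,0,0],[0,0,0],[0,0,0],[0,0,0],[0,0,0],[0,0,0],[0,0,0],[0,0,0]]}'
python3 - <<'E'
from h import *
goto([483.2+.351*102,-124.9+.936*102,49.3],[.351,.936],8)
s=manip.observe()
p=manip.camera('top');T=T_world_cam(p,s)
for t in ['nose','stop_face','nest']: print(t,find(t,p,T,1))
E
```

```text
time: 7.22
eef_pos: [487.6, -113.4, 49.2]
tool_rot: [-0.174, 0.703, -0.077, -0.685]
wrist_force: [-0.1, 0.5, 5.9]
finger_gap: 0.5
rot [ 0.02 -0.01  0.  ] shift now [ 0.0124 -0.0888 -0.0001] after [ 0.0124 -0.0888  0.    ] F [-0.1   0.49  5.89] t 7.2167
nose []
stop_face []
nest []
```

```bash
python3 -m crank '{"translation":[[0.0005,-0.004,0],[0.0006,-0.004,0],[0.0005,-0.004,0],[0.0006,-0.004,0],[0.0005,-0.004,0],[0.0006,-0.004,0],[0.0005,-0.004,0],[0.0006,-0.004,0],[0,0,0]],"rot":[[0,0,0],[0,0,0],[0,0,0],[0,0,0],[0,0,0],[0,0,0],[0,0,0],[0,0,0],[0,0,0]]}'
python3 - <<'E'
from h import *
s=manip.observe()
p=manip.camera('scene');T=T_world_cam(p,s)
for t in ['nose','stop_face','pad_top','nest','dish']: print(t,find(t,p,T,1 if t!='dish' else 3))
c=np.array(p['color'])[120:270,190:390];cv2.imwrite('pics/s2.png',cv2.resize(c,None,fx=4,fy=4,interpolation=cv2.INTER_CUBIC))
E
```

```text
time: 8.17
eef_pos: [499.1, -82.8, 49.4]
tool_rot: [-0.174, 0.703, -0.077, -0.685]
wrist_force: [0.3, 0.4, 5.5]
finger_gap: 0.2
nose [(0.69, [558.5, 73.4, 23.8])]
stop_face [(0.84, [584.8, 133.5, 25.2])]
pad_top []
nest [(0.79, [537.1, 22.9, 33.8])]
dish [(0.59, [539.8, 22.9, 30.3])]
```

View pics/s2.png

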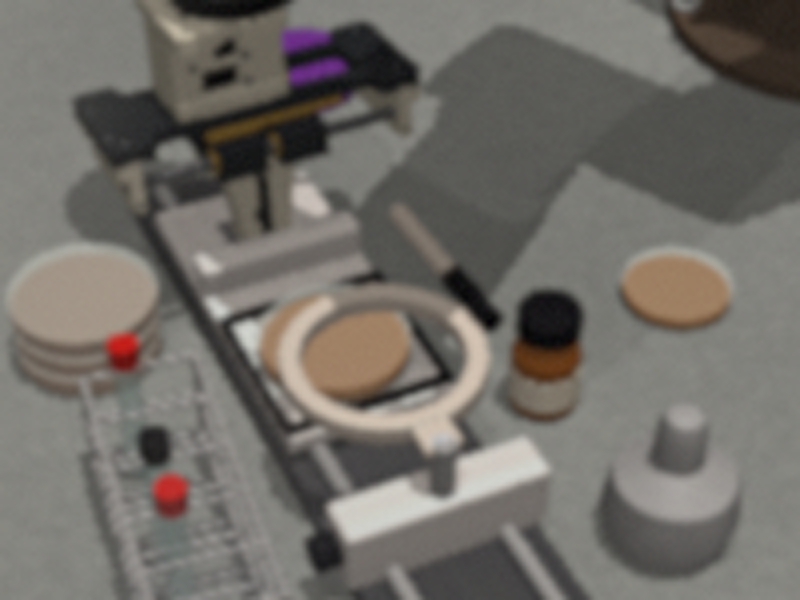

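The crop shows the carriage sliding with the fingertip. Its nose is at about crop (360,420), well short of the stop block at (440,510), and the dish is seated. By measurement about 65 mm is left.

```bash
python3 -m crank '{"translation":[[0.0005,-0.005,0],[0.0007,-0.005,0],[0.0007,-0.005,0],[0.0007,-0.005,0],[0.0007,-0.005,0],[0.0007,-0.005,0],[0.0007,-0.005,0],[0.0007,-0.005,0],[0.0005,-0.004,0],[0.0003,-0.002,0]],"rot":[[0,0,0],[0,0,0],[0,0,0],[0,0,0],[0,0,0],[0,0,0],[0,0,0],[0,0,0],[0,0,0],[0,0,0]]}'
python3 -m crank '{"translation":[[0.0003,-0.002,0],[0.0003,-0.002,0],[0.0003,-0.002,0],[0.0003,-0.002,0],[0,0,0]],"rot":[[0,0,0],[0,0,0],[0,0,0],[0,0,0],[0,0,0]]}'
python3 - <<'E'
from h import *
s=manip.observe()
p=manip.camera('scene');T=T_world_cam(p,s)
for t in ['nose','stop_face','nest','dish']: print(t,find(t,p,T,1))
d=np.array([.351,.936,0]);print((s['eef_pos']-[483.2,-124.9,49.3])@d,(s['eef_pos']-[483.2,-124.9,49.3])@[.936,-.351,0])
E
```

```text
time: 9.3
eef_pos: [515.5, -39.6, 49.7]
tool_rot: [-0.174, 0.704, -0.077, -0.685]
wrist_force: [1.2, -1.9, 5.1]
finger_gap: 0.2
time: 9.72
eef_pos: [518.4, -32.0, 49.7]
tool_rot: [-0.174, 0.704, -0.077, -0.685]
wrist_force: [1.5, 0.1, 5.9]
finger_gap: 0.5
nose [(0.69, [577.1, 120.6, 27.1])]
stop_face [(0.72, [584.3, 133.5, 26.6])]
nest []
dish [(0.93, [560.0, 75.3, 31.3])]
99.31793213446932 0.3424183692380822
```

```bash
python3 -m crank '{"translation":[[0.0003,-0.002,0],[0.0003,-0.002,0],[0.0003,-0.002,0],[0.0003,-0.002,0],[0.0003,-0.002,0],[0,0,0]],"rot":[[0,0,0],[0,0,0],[0,0,0],[0,0,0],[0,0,0],[0,0,0]]}'
python3 -m crank '{"translation":[[0.0002,-0.001,0],[0.0002,-0.001,0],[0.0001,-0.001,0],[0,0,0]],"rot":[[0,0,0],[0,0,0],[0,0,0],[0,0,0]]}'
```

```text
time: 10.47
eef_pos: [522.0, -22.5, 49.6]
tool_rot: [-0.174, 0.704, -0.077, -0.685]
wrist_force: [1.6, 0.5, 5.4]
finger_gap: 0.5
time: 10.8
eef_pos: [522.9, -20.1, 49.5]
tool_rot: [-0.174, 0.704, -0.077, -0.685]
wrist_force: [1.5, -3.2, 4.7]
finger_gap: 0.5
```

```bash
python3 -m crank '{"translation":[[0.0001,-0.001,0],[0.0001,-0.001,0],[0,0,0]],"rot":[[0,0,0],[0,0,0],[0,0,0]]}'
python3 -m crank '{"translation":[[0.0001,-0.001,0],[0.0001,-0.001,0],[0,0,0]],"rot":[[0,0,0],[0,0,0],[0,0,0]]}'
python3 -m crank '{"translation":[[0.0001,-0.001,0],[0.0001,-0.001,0],[0,0,0]],"rot":[[0,0,0],[0,0,0],[0,0,0]]}'
python3 - <<'E'
from h import *
s=manip.observe()
p=manip.camera('scene');T=T_world_cam(p,s)
for t in ['nose','stop_face','dish']: print(t,find(t,p,T,1))
E
```

```text
time: 11.05
eef_pos: [523.0, -18.6, 49.4]
tool_rot: [-0.173, 0.703, -0.077, -0.685]
wrist_force: [0.6, -4.3, 5.8]
finger_gap: 0.5
time: 11.3
eef_pos: [523.3, -16.8, 49.3]
tool_rot: [-0.173, 0.703, -0.077, -0.685]
wrist_force: [-0.1, -4.3, 5.7]
finger_gap: 0.4
time: 11.55
eef_pos: [523.7, -15.1, 49.3]
tool_rot: [-0.173, 0.703, -0.077, -0.686]
wrist_force: [-1.3, -5.2, 5.5]
finger_gap: 0.5
nose []
stop_face [(0.59, [586.4, 135.6, 27.3])]
dish [(0.92, [325.9, 114.3, 1.1])]
```

```bash
python3 -m crank '{"translation":[[0.0001,-0.001,0],[0.0001,-0.001,0],[0,0,0]],"rot":[[0,0,0],[0,0,0],[0,0,0]]}'
python3 -m crank '{"translation":[[0.0001,-0.001,0],[0.0001,-0.001,0],[0,0,0]],"rot":[[0,0,0],[0,0,0],[0,0,0]]}'
```

```text
time: 12.0
eef_pos: [523.7, -14.8, 49.3]
tool_rot: [-0.172, 0.703, -0.078, -0.686]
wrist_force: [-2.8, -15.3, 8.1]
finger_gap: 0.5
time: 12.25
eef_pos: [523.7, -14.6, 49.3]
tool_rot: [-0.172, 0.702, -0.079, -0.686]
wrist_force: [-2.6, -24.3, 9.8]
finger_gap: 0.6
```

The nose is home: the push has become firm at about 24 N with no further motion, and the button is still held down. I'll relax the push while staying forward, then lift straight up.

```bash
python3 -m crank '{"translation":[[-0.0001,0.001,0],[-0.0001,0.001,0],[0,0.0005,0],[0,0,0]],"rot":[[0,0,0],[0,0,0],[0,0,0],[0,0,0]]}'
```

```text
time: 12.58
eef_pos: [523.7, -14.9, 49.3]
tool_rot: [-0.173, 0.703, -0.078, -0.686]
wrist_force: [-1.6, -11.3, 7.2]
finger_gap: 0.5
```

```bash
python3 -m crank '{"translation":[[0,0.0005,0],[-0.002,-0.0003,0],[-0.002,-0.0003,0],[-0.002,-0.0001,0],[-0.002,0,0],[-0.002,0,0],[-0.002,0,0],[0,0,0]],"rot":[[0,0,0],[0,0,0],[0,0,0],[0,0,0],[0,0,0],[0,0,0],[0,0,0],[0,0,0]]}'
python3 -m crank '{"translation":[[-0.004,0.001,0],[-0.006,0.002,0],[-0.01,0.002,0],[-0.015,0,0],[-0.02,0,0],[-0.02,0.005,0],[-0.02,0.03,0],[-0.005,0.035,0],[0,0,0],[0,0,0]],"rot":[[0,0,0],[0,0,0],[0,0,0],[0,0,0],[0,0,0],[0,0,0],[0,0,0],[0,0,0],[0,0,0],[0,0,0]]}'
python3 - <<'E'
from h import *
s=manip.observe()
p=manip.camera('wrist');T=T_world_cam(p,s);cv2.imwrite('pics/w2.png',p['color'])
v,u=np.mgrid[0:420,0:560];z=p['depth'];K=np.array(p['intrinsics'])
P=np.stack([(u-K[0,2])/K[0,0]*z,(v-K[1,2])/K[1,1]*z,z],-1)@T[:3,:3].T+T[:3,3]
for m in manip.regions_of('pad_top',p)[:1]:
    q=P[m['pixels']&(z>0)];print(m['p'],len(q),np.median(q,0).round(1))
print(find('pad_top',p,T,1))
p=manip.camera('scene');T=T_world_cam(p,s)
for t in ['nose','stop_face','pad_top','dish']: print(t,find(t,p,T,1))
c=np.array(p['color'])[120:270,190:390];cv2.imwrite('pics/s3.png',cv2.resize(c,None,fx=4,fy=4,interpolation=cv2.INTER_CUBIC))
E
```

```text
time: 13.25
eef_pos: [522.9, -14.7, 60.7]
tool_rot: [-0.174, 0.702, -0.077, -0.686]
wrist_force: [-1.9, -5.3, -1.5]
finger_gap: 0.6
time: 14.08
eef_pos: [493.3, -98.1, 151.4]
tool_rot: [-0.175, 0.704, -0.077, -0.684]
wrist_force: [0.4, -0.3, -0.3]
finger_gap: 0.3
0.54 38 [514.9 -40.4  42.4]
[(0.47, [518.4, -31.1, 41.5])]
nose []
stop_face [(0.67, [584.0, 134.1, 26.9])]
pad_top [(0.72, [521.9, -27.6, 44.4])]
dish [(0.81, [327.2, 116.2, 2.1])]
```

View pics/s3.png

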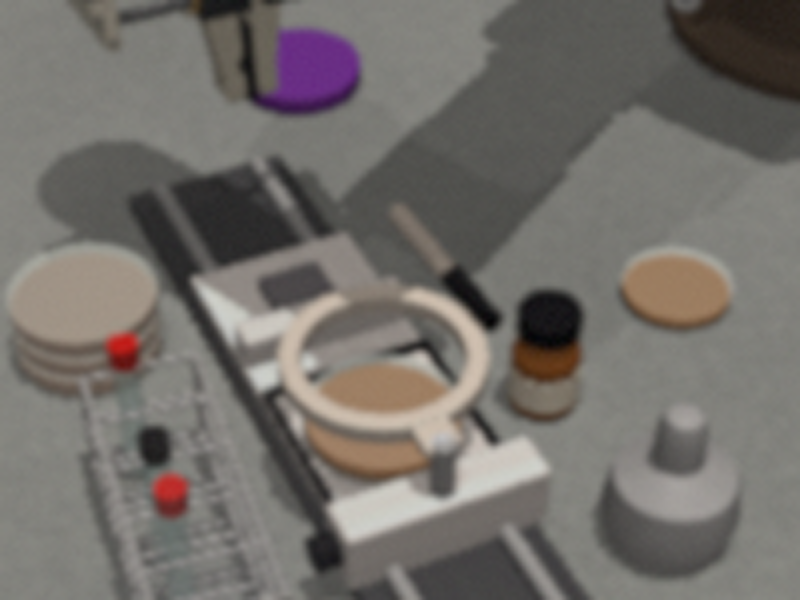

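The crop shows the carriage home against the stop, the dish under the lamp, the pad free at crop (295,283), and everything else in place. I'll check the pad's height from depth.

```bash
python3 -m crank '{"translation":[[-0.02,0.03,0],[-0.02,0.03,0],[-0.02,0.03,0],[0,0,0],[0,0,0]],"rot":[[0,0,0],[0,0,0],[0,0,0],[0,0,0],[0,0,0]]}'
python3 - <<'E'
from h import *
s=manip.observe()
for n in ['scene','top','wrist']:
    p=manip.camera(n);T=T_world_cam(p,s)
    v,u=np.mgrid[0:420,0:560];z=p['depth'];K=np.array(p['intrinsics'])
    P=np.stack([(u-K[0,2])/K[0,0]*z,(v-K[1,2])/K[1,1]*z,z],-1)@T[:3,:3].T+T[:3,3]
    print(n,find('pad_top',p,T,1))
    D=P-[521.5,-26,0];a=D@[.351,.936,0];e=D@[.936,-.351,0];ok=z>0
    pad=ok&(abs(a)<12)&(abs(e)<13);pl=ok&(abs(a)<12)&(abs(e)>28)&(abs(e)<45);sh=ok&(a>20)&(a<50)&(abs(e)<45)&(P[...,2]>50)&(P[...,2]<58)
    for k,m in (('pad',pad),('plate',pl),('shoulder',sh)):
        print(k,m.sum(),np.median(P[m],0).round(1) if m.any() else '', (np.percentile(a[m],[2,98]).round(1) if m.any() else ''))
E
```

```text
time: 14.9
eef_pos: [459.4, -189.1, 197.4]
tool_rot: [-0.175, 0.703, -0.078, -0.685]
wrist_force: [-0.9, -0.8, -0.5]
finger_gap: 0.3
scene [(0.73, [524.1, -27.6, 41.1])]
pad 73 [521.1 -26.4  43.2] [-11.1  11.2]
plate 57 [546.4 -35.9  33.8] [-11.3   1.8]
shoulder 84 [560.7  -3.3  55. ] [23.  44.2]
top [(0.61, [520.8, -28.0, 40.9])]
pad 274 [515.8 -24.5 619.8] [-11.7  11.7]
plate 533 [487.2 -12.4 636.2] [-11.4  11.5]
shoulder 396 [532.2   4.1  53.9] [22.1 41.1]
wrist [(0.47, [519.5, -30.5, 44.8])]
pad 29 [520.8 -25.7  43.8] [-11.2  11. ]
plate 0  
shoulder 0
```

```bash
python3 -c "
from rig import manip
print(manip.close_job(), manip.observe()['time'])"
```

```text
the job is handed in; nothing more can be done
the job is handed in; nothing more can be done
```

The carriage is home against the stop and locked, with the dish under the ring lamp. I handed the job in at about 15 s of the 42 s allowed.

**What I did:** With the gripper shut and tilted 8°, I pressed the lock button about 7 mm and slid the carriage about 115 mm. At first the fingertip carried it by friction on the pad. Near the end the tip slid forward onto the shoulder and pushed until it held firm at about 24 N with the button still down. I then eased the push, lifted straight up so the button could spring back, and moved clear.

**Last checks:**
- **Button:** the scene camera's depth puts the pad about 9.4 mm above the carriage plate. The nominal difference is 10 mm, so it is fully up and locked.
- **Carriage:** the pad and shoulder positions fit a carriage at the stop. The networks reported no nose in the final pictures, so that rests on the firm stop, the button coming up and the scene picture.
- **Dish:** it sits in its nest in the last picture. The network's dish reports at the end were the small look-alike, so I did not measure the dish's final position.
- **Surroundings:** everything else in the last scene crop stands where it was. The wrist force at the end was about zero.
- **Unusable reading:** the top camera's depth at the pad was blocked by the arm.
- **Push while locked:** as the button came up, the tip was still leaning on the shoulder with about 5 N, towards the stop.

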